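# Open the child-safe dishwasher-tablet box

### The job

Open the child-safe box of dishwasher tablets: with the fingertips press the blue spring catch down until it is below the lid and, still holding it down, push against the thumb stop so that the lid slides over the catch; then push on until the lid is fully open. Do not force the lid against the raised catch, leave the mug, tin, spoon holder and kettle where they stand, and take the hand away when the lid is open.

Things in the scene. Friction and masses are not known exactly. Their poses are not given: they have to be found in the camera images.
- tablet_box: White plastic box fixed to the worktop by suction feet, 120 mm wide (its x), 290 long (its y), 96 high. Origin: centre of its underside, z up. The lid slides open towards the box's +y. The -y end is the tablet store (clear side windows, lidded); the +y end is the lid's open parking bay with a 64 mm wide finger channel, floor 62 mm above the worktop. Long rims stand 5.5 mm above the lid's top.
- catch_top (a point): Centre of the flat top of the blue catch, a spring plunger 52 mm (box x) by 43 mm (box y) that moves straight up and down. It fills the lid's finger opening, 54 mm (box x) by 46 mm (box y). At rest its top is 96 mm above the worktop, 6 mm above the lid's top. This point goes down with the catch; it does not slide with the lid.
- thumb_stop (a point): Middle of the foot of the thumb stop's upright face: 90 mm above the worktop, level with the lid's top, over the +y edge of the finger opening; 23 mm from the catch's centre towards box +y while shut. Travels with the lid. The grey-blue lid is 4 mm thick (underside at 86 mm); the stop is a ridge 66 mm wide and 11 mm high, upright towards the catch, sloping off behind.
- catch (a joint): How far the catch is pressed down, m: 0 up, 0.018 at its stop. Spring 3 N at first, 8.4 N at the stop. Only when it is below the lid's underside (more than 0.010) can the lid pass; raised, it blocks the opening's -y edge. Once that edge has slid over it, the lid keeps it down (about 0.010).
- box_lid (a joint): How far the lid has slid towards the box's +y, m: 0 shut, 0.094 fully open against its stop. Rubs with about 1 to 3 N and stays where it is left.
- mug: White mug, 82 mm across, 95 mm high, handle at its +y; origin at the centre of its underside. Leave alone.
- tea_tin: Round steel tin with pressed-on lid, 97 mm across, 100 mm high; origin at the centre of its underside. Leave alone.
- spoon_holder: Glass tumbler 72 mm across and 95 mm high with three teaspoons standing up to 150 mm; origin at the centre of its underside. Leave alone.
- kettle: Steel kettle, 168 mm across, 220 mm high, on a green trivet 190 mm across and 6 mm thick; origin at the centre of its underside. Leave alone.

How it is judged (in metres and radians):
On the way, in this order (a step that is already met when the one before it is completed fails the run):
1. the fingers hold the catch down below the lid while the lid is still shut (value of joint catch above 0.01 m and contact force between the fingers and catch above 1 N and value of joint box_lid below 0.006 m), for 0.05 s.
2. the lid has slid over the catch (value of joint box_lid above 0.012 m and value of joint catch above 0.0085 m), for 0.05 s.
At the end, for the whole second after the job is handed in: The lid is fully open, within 6 mm of its stop, and at rest, with the catch kept down beneath it (value of joint box_lid above 0.088 m and value of joint catch above 0.0085 m and velocity of joint box_lid between -0.01 and 0.01 m/s); the robot touches nothing.
It fails at once if the lid is forced against the raised catch (value of joint box_lid above 0.004 m and value of joint catch below 0.007 m).
It fails at once if the mug is moved, lifted or tipped (distance of mug from where it was at the start of the episode above 0.02 m or angle between mug's own z axis and vertical above 0.3 rad).
It fails at once if the tin is moved, lifted or tipped (distance of tea_tin from where it was at the start of the episode above 0.02 m or angle between tea_tin's own z axis and vertical above 0.3 rad).
It fails at once if the spoon holder is moved, lifted or tipped (distance of spoon_holder from where it was at the start of the episode above 0.02 m or angle between spoon_holder's own z axis and vertical above 0.3 rad).
It fails at once if the kettle is moved, lifted or tipped (distance of kettle from where it was at the start of the episode above 0.02 m or angle between kettle's own z axis and vertical above 0.3 rad).
It also fails if it takes over 32 s, if anything falls off the work surface, if the arm or the gripper's body presses on something with over 40 N, if the wrist force passes 120 N, or if a joint passes its speed limit or range.

### The arm

A 7-joint arm with a two-finger parallel gripper is mounted at the origin on the work surface. World frame = base frame: x ahead of the robot, y to its left, z up, the work surface at z = 0. Lengths are in m, angles in degrees, forces in N, time in s.
With the tool pointing down it reaches from about 0.425 to 0.875 m from the base axis. Payload 4.7 kg.
Tool frame: the origin (TCP) lies at the centre of the arm's flange, where the gripper is bolted on; the fingertips stand 182 mm ahead of it and the grasp point (between the pads) lies 164 mm ahead of it; z points along the fingers, x is the direction in which the jaws open and shut, and the axes are right-handed (so a half turn about z gives the same grasp; the last joint's range is limited). The gripper opens to 87 mm and grips with 3 to 60 N. Pads are 19 mm wide; open, the fingers measure 117 mm over their backs; the gripper's body (75 mm by 190 mm) begins 51 mm behind the grasp point.
Start: joints at [77.985, 18.392, -4.016, 83.108, 1.295, 78.541, -3.26], TCP at [0.144, -0.634, 0.405] pointing down, gripper open.
Joint ranges: [-163.93, 163.93], [-17.29, 119.83], [-79.2, 71.16], [3.27, 140.29], [-89.18, 269.18], [5.43, 117.66], [-154.24, 154.24]. Speed limits (degrees/s): [147.25, 147.25, 180, 180, 180, 180, 180].

### API

Orientations are given as [roll, pitch, yaw] about the fixed x, y, z axes, in that order (R = Rz(yaw) Ry(pitch) Rx(roll)).
In Python, from cell import env gives the robot as it stands. The module is installed in compiled form; this text tells all that it offers.
- The arm moves only by the tool carry_out, never from a script. Its argument "increments" is a list of rows, each a list of 5 numbers: the shift along the world's x, y, z in m, then the turn about the world's z in degrees, then the gripper's target within -1 to 1 (shut at 1, half-way at 0, fully open at -1). In form: [[dx, dy, dz, spin, jaw], ...]. A call has 1 to 20 rows; each row is the pose to reach, as a shift and turn from the pose commanded when the call began; what a row does not reach only later rows make up. A row lasts 1/10 s, in which the tool goes at most 50 mm and 8.59 degrees, less where a joint would pass 70% of its speed; a pose out of reach is approached as far as the arm can. A call with a gripper value outside its range is refused whole. The fingers move at their own pace and stop on an object; "grip_force" is the grip in N (left out, the last holds). Time passes only in rows, so rows that repeat a pose let the fingers close. It gives the time, the measured TCP pose, the force and the opening at its end, in the units of the state.
- env.get_obs(): the state, without advancing time (a new reading comes with each control period).
- env.read_camera(name): name is "scene" or "top" or "wrist"; returns (picture, depth): 480x640x3 uint8, red, green, blue; 480x640 float32, m along the optical axis (not along the pixel's ray), 0 where there is no reading.
- env.get_calibration(name): a dict with "K" (3x3 intrinsics, pixels), "k1" (the pictures are not rectified: a ray, as slopes to the right and down, at radius r is drawn at 1 + k1 r^2 times it, then the intrinsics apply), "camera_from_world" (4x4, takes a point from world to camera coordinates); the wrist camera has in their place "T_tool_cam" (4x4, takes a point from camera to tool coordinates, whose origin is the TCP and whose axes are the tool frame's). Camera axes: x right, y down, z forward; pixel columns grow to the right and rows downward; lengths in m; the calibration is good to about 2 mm. A picture is of the moment at which its call begins: read the wrist's pose just before it. get_calibration takes no time and is no camera call.
- env.sign_off(): hands the job in, once; it reports no verdict.
The state is a dict: "time_s": time; "qpos": joint angles; "joint_velocities": joint speeds; "effort": joint torques, N m; "tool_pos": TCP position; "tool_rot": TCP orientation; "force": force on the tool from outside, world axes, zero at the start; "wrist_torque": the same for the moment, N m; "grip_width": finger opening in m.
Only numpy, scipy, OpenCV 4.12 (cv2) and the standard library are available. Lean on these libraries where they do the work, as an engineer would, in place of code of your own. Each camera call takes 0.05 s, during which the arm holds its last target.

## Working session

There is one attempt and no reset: what is moved stays moved. The work goes in short steps, Python scripts to look and compute and a tool call to move; the robot and the scene stay as the last step left them, time stands still between calls to the robot, and variables do not carry over. Pictures are saved under pics/ and viewed, and the job is handed in when it is done.

Besides the shell and the picture viewer there is one more tool, called after "Emit:" by a JSON object that holds its "fn" and its "kwargs". carry_out: Moves the arm, as the interface text tells. Its arguments: {"type":"object","properties":{"increments":{"type":"array"},"grip_force":{"type":"number"}},"required":["increments"]}

```bash
mkdir -p pics
python3 - <<'E'
from cell import env
import cv2, numpy as np
o=env.get_obs(); print({k:np.round(v,4) for k,v in o.items()})
for n in ["scene","top"]:
    p,d=env.read_camera(n); cv2.imwrite(f"pics/{n}0.png",p[:,:,::-1]); np.save(f"pics/{n}0d.npy",d); np.save(f"pics/{n}0.npy",p)
    c=env.get_calibration(n); print(n,{k:np.round(v,4).tolist() for k,v in c.items()})
print(env.get_calibration("wrist"))
E
```

```text
{'time_s': np.float64(0.0), 'qpos': array([77.9839, 18.4394, -4.0162, 83.1742,  1.2947, 78.5396, -3.2607]), 'joint_velocities': array([-0.0065,  0.1096,  0.0124,  0.0732, -0.0708, -0.0284, -0.0156]), 'effort': array([ 2.00000e-04, -4.91282e+01, -4.03800e-01, -3.12529e+01,
       -6.40000e-02,  4.37000e-02,  2.00000e-04]), 'tool_pos': array([ 0.1442, -0.6336,  0.4037]), 'tool_rot': array([ 1.799949e+02,  1.080000e-01, -7.717430e+01]), 'force': array([-0.0579,  0.2016, -0.1997]), 'wrist_torque': array([-0.0145, -0.0256, -0.0454]), 'grip_width': np.float64(0.0871)}
scene {'K': [[554.8112, 0.0, 320.1721], [0.0, 554.8112, 239.409], [0.0, 0.0, 1.0]], 'k1': -0.1534, 'camera_from_world': [[0.6578, 0.7531, 0.0059, -0.486], [0.4564, -0.3924, -0.7985, -0.1729], [-0.5991, 0.528, -0.6019, 1.6407], [0.0, 0.0, 0.0, 1.0]]}
top {'K': [[498.5188, 0.0, 326.7987], [0.0, 498.5188, 236.4427], [0.0, 0.0, 1.0]], 'k1': -0.0524, 'camera_from_world': [[0.0062, -0.9997, 0.0244, 0.0742], [-0.9943, -0.0088, -0.1061, 0.6305], [0.1063, -0.0236, -0.9941, 0.9954], [0.0, 0.0, 0.0, 1.0]]}
{'K': array([[411.79599707,   0.        , 314.71440017],
       [  0.        , 411.79599707, 248.23530082],
       [  0.        ,   0.        ,   1.        ]]), 'k1': -0.09568584682516397, 'T_tool_cam': array([[ 9.99998504e-01,  1.61702913e-03,  6.14418338e-04,
         5.72355175e-04],
       [-1.72634235e-03,  9.55436656e-01,  2.95191151e-01,
        -8.15388928e-02],
       [-1.09705112e-04, -2.95191770e-01,  9.55438018e-01,
         1.96170374e-02],
       [ 0.00000000e+00,  0.00000000e+00,  0.00000000e+00,
         1.00000000e+00]])}
```

View pics/scene0.png

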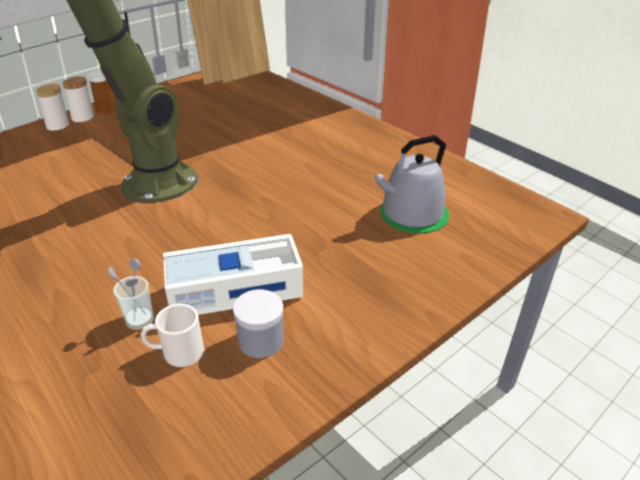

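View pics/top0.png

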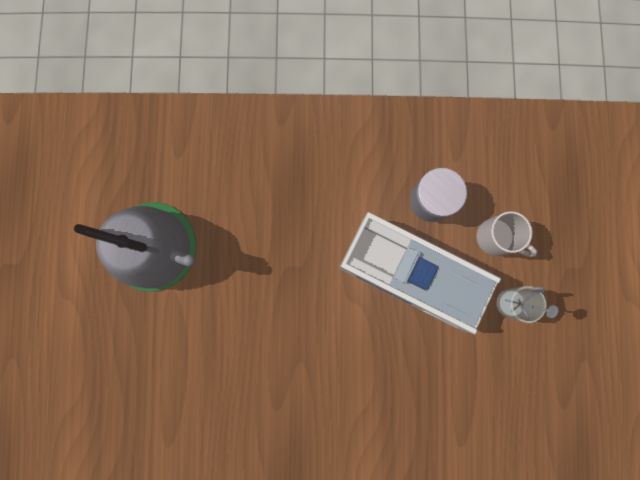

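The scene and top views show the box in front of the robot, the blue catch at top pixel (423,273), and the lid opening towards up-left in the top view. The tin is at (442,190), the mug at (510,235) and the spoon glass at (520,303). The kettle is far away, at (145,245).

```bash
cat > h.py <<'E'
import numpy as np, cv2
def rays(px,c):
    px=np.asarray(px,float).reshape(-1,1,2)
    return cv2.undistortPoints(px,c["K"],np.array([c["k1"],0,0,0,0.]))[:,0]
def onplane(px,c,z,T=None):
    # T world_from_cam
    if T is None: T=np.linalg.inv(c["camera_from_world"])
    n=rays(px,c); d=np.c_[n,np.ones(len(n))]@T[:3,:3].T; o=T[:3,3]
    return o+d*((z-o[2])/d[:,2])[:,None]
def blue(p):
    h=cv2.cvtColor(p,cv2.COLOR_RGB2HSV)
    m=cv2.inRange(h,(105,150,60),(125,255,255))
    return m
E
python3 - <<'E'
from h import *
from cell import env
for n in ["top","scene"]:
    p=np.load(f"pics/{n}0.npy"); d=np.load(f"pics/{n}0d.npy"); c=env.get_calibration(n)
    m=blue(p); cs,_=cv2.findContours(m,0,1)
    for k in cs:
        if cv2.contourArea(k)<60: continue
        r=cv2.minAreaRect(k); b=cv2.boxPoints(r); print(n,np.round(r[0]),cv2.contourArea(k))
        W=onplane(b,c,.096); print(np.round(W,4).tolist(), W.mean(0).round(4), [np.linalg.norm(W[i]-W[i-1]).round(4) for i in range(4)])
        u,v=map(int,r[0]); T=np.linalg.inv(c["camera_from_world"]); nn=rays([[u,v]],c)[0]; print('depth pt',(T@np.r_[np.r_[nn,1]*d[v,u],1])[:3].round(4))
p=np.load("pics/top0.npy"); c=env.get_calibration("top")
h=cv2.cvtColor(p,cv2.COLOR_RGB2HSV)
m=((h[...,1]<90)&(h[...,2]>90)).astype(np.uint8)*255; m|=blue(p)
m[:200,:]=0;m[:,:330]=0
m=cv2.morphologyEx(m,cv2.MORPH_CLOSE,np.ones((5,5)))
cs,_=cv2.findContours(m,0,1)
for k in cs:
    if cv2.contourArea(k)<3000: continue
    r=cv2.minAreaRect(k); b=cv2.boxPoints(r);W=onplane(b,c,.0955); print('box',b.round(),np.round(W,4).tolist(),W.mean(0),[np.linalg.norm(W[i]-W[i-1]).round(4) for i in range(4)])
q=cv2.resize(p[180:360,320:580],(780,540),interpolation=2); cv2.imwrite("pics/crop.png",q[:,:,::-1])
E
```

```text
scene [269. 287.] 82.0
[[0.6635, -0.1114, 0.096], [0.6893, -0.0593, 0.096], [0.7038, -0.0683, 0.096], [0.6782, -0.1197, 0.096]] [ 0.6837 -0.0897  0.096 ] [np.float64(0.0169), np.float64(0.0581), np.float64(0.0171), np.float64(0.0574)]
depth pt [ 0.6418 -0.0621  0.0524]
scene [229. 261.] 232.0
[[0.5272, -0.111, 0.096], [0.5444, -0.0746, 0.096], [0.5885, -0.0986, 0.096], [0.5716, -0.1337, 0.096]] [ 0.5579 -0.1045  0.096 ] [np.float64(0.0498), np.float64(0.0403), np.float64(0.0502), np.float64(0.039)]
depth pt [ 0.5515 -0.103   0.0933]
box [[335. 275.]
 [364. 209.]
 [565. 297.]
 [536. 363.]] [[0.5485, 0.0642, 0.0955], [0.6771, 0.0087, 0.0955], [0.5083, -0.3862, 0.0955], [0.3818, -0.3243, 0.0955]] [ 0.52892561 -0.15938737  0.0955    ] [np.float64(0.4227), np.float64(0.1401), np.float64(0.4294), np.float64(0.1408)]
```

View pics/crop.png

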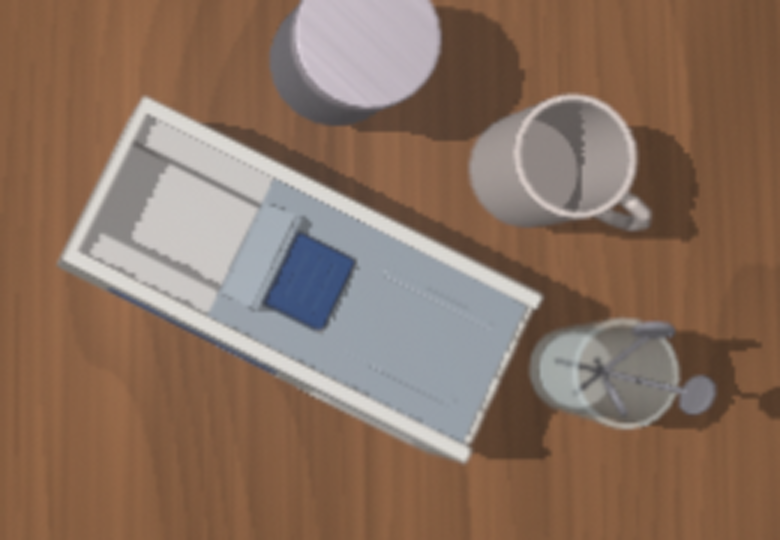

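The crop is 3x, offset (320,180). It shows the rim corners at (145,98), (62,262), (541,298) and (468,460), and the catch corners at (303,234), (356,262), (323,330) and (265,303).

Run:
```python
from h import *
from cell import env
c=env.get_calibration("top")
f=lambda a:(np.array(a,float)+.5)/3-.5+[320,180]
R=onplane(f([(145,98),(541,298),(468,460),(62,262)]),c,.0955)
print(R.round(4).tolist(),R.mean(0).round(4))
L=[np.linalg.norm(R[i]-R[(i+1)%4]).round(4) for i in range(4)];print(L)
y=(R[0]+R[3]-R[1]-R[2])[:2]; y/=np.linalg.norm(y); print('box y',y,np.degrees(np.arctan2(y[1],y[0])))
C=onplane(f([(303,234),(356,262),(323,330),(265,303)]),c,.096);print(C.round(4).tolist(),C.mean(0),[np.linalg.norm(C[i]-C[(i+1)%4]).round(4) for i in range(4)])
print('catch in box',(C.mean(0)-R.mean(0))[:2]@y)
for nm,p,z in [("tin",(442,190),.1),("mug",(512,233),.095),("glass",(529,303),.095)]: print(nm,onplane([p],c,z).round(3))
p=np.load("pics/top0.npy");m=blue(p);print(m.sum()/255,cv2.cvtColor(p,cv2.COLOR_RGB2HSV)[273,423])
```

```text
[[0.6712, 0.0003, 0.0955], [0.5428, -0.2575, 0.0955], [0.439, -0.207, 0.0955], [0.5643, 0.054, 0.0955]] [ 0.5543 -0.1025  0.0955]
[np.float64(0.288), np.float64(0.1154), np.float64(0.2895), np.float64(0.1196)]
box y [0.43913055 0.89842326] 63.951579983559895
[[0.5834, -0.1018, 0.096], [0.5655, -0.1361, 0.096], [0.5217, -0.114, 0.096], [0.5388, -0.0766, 0.096]] [ 0.5523217  -0.10714446  0.096     ] [np.float64(0.0387), np.float64(0.0491), np.float64(0.0411), np.float64(0.0512)]
catch in box -0.005007472382955365
tin [[ 0.716 -0.145  0.1  ]]
mug [[ 0.633 -0.285  0.095]]
glass [[ 0.496 -0.314  0.095]]
0.0 [110 122 127]
```

The measured sizes fit: rims 289 x 118 mm, catch about 40 x 50 mm at roughly (0.5525, -0.106), box +y heading about 64°. Next I move above the catch with the jaws shut and across the box, then refine with the wrist camera.

Emit:
{"fn": "carry_out", "kwargs": {"increments": [[0.0255,0.033,0,3,1],[0.051,0.066,0,6,1],[0.0765,0.099,0,9,1],[0.102,0.132,0,12,1],[0.1275,0.165,0,16,1],[0.153,0.198,0,20,1],[0.1785,0.231,0,24,1],[0.204,0.264,0,28,1],[0.2295,0.297,0,32,1],[0.255,0.33,0,36,1],[0.2805,0.363,0,40,1],[0.306,0.396,0,44,1],[0.3315,0.429,0,48,1],[0.357,0.462,0,51.1,1],[0.3825,0.495,-0.01,51.1,1],[0.4,0.516,-0.02,51.1,1],[0.408,0.528,-0.025,51.1,1],[0.408,0.528,-0.025,51.1,1],[0.408,0.528,-0.025,51.1,1],[0.408,0.528,-0.025,51.1,1]], "grip_force": 10}}

```text
time_s: 2.1
tool_pos: [0.5518, -0.1073, 0.38]
tool_rot: [179.9, -0.0, -26.2]
force: [-0.2, -0.5, 0.6]
grip_width: 0.0004
```

Run:
```python
from h import *
from cell import env
from scipy.spatial.transform import Rotation as Ro
o=env.get_obs(); p,d=env.read_camera("wrist"); c=env.get_calibration("wrist")
T=np.eye(4);T[:3,:3]=Ro.from_euler('xyz',o["tool_rot"],degrees=True).as_matrix();T[:3,3]=o["tool_pos"];T=T@c["T_tool_cam"]
print(o["tool_pos"],o["tool_rot"],o["force"],o["grip_width"],o["time_s"])
cv2.imwrite("pics/w1.png",p[:,:,::-1]); np.savez("pics/w1.npz",p=p,d=d,T=T)
h=cv2.cvtColor(p,cv2.COLOR_RGB2HSV); m=cv2.inRange(h,(103,110,40),(128,255,255))
cs,_=cv2.findContours(m,0,1)
for k in cs:
    if cv2.contourArea(k)<400: continue
    r=cv2.minAreaRect(k);b=cv2.boxPoints(r);W=onplane(b,c,.096,T);print(b.round(),W.round(4).tolist(),W.mean(0).round(4),[np.linalg.norm(W[i]-W[i-1]).round(4) for i in range(4)])
```

```text
[ 0.55175808 -0.10732753  0.37997787] [ 1.79942960e+02 -1.94565667e-02 -2.62034650e+01] [-0.18678191 -0.49812873  0.61490539] 0.0003540835685246936 2.1
[[275. 213.]
 [352. 213.]
 [352. 272.]
 [275. 272.]] [[0.5392, -0.0753, 0.096], [0.5846, -0.0975, 0.096], [0.5674, -0.135, 0.096], [0.52, -0.1118, 0.096]] [ 0.5528 -0.1049  0.096 ] [np.float64(0.0413), np.float64(0.0505), np.float64(0.0413), np.float64(0.0528)]
```

View pics/w1.png

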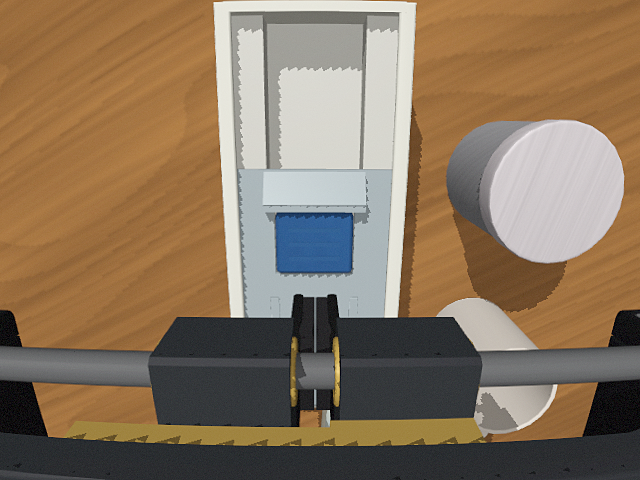

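The wrist view shows the catch at columns 275–352, rows 213–272, with the thumb stop just behind it at rows 170–212. The rims are symmetric about the fingers, so the yaw is right. Catch centre is (0.5528, -0.1049), in agreement with the top view. I descend to just above it, 5 mm towards the stop.

Emit:
{"fn": "carry_out", "kwargs": {"increments": [[0.003,0.007,-0.03,0,1],[0.003,0.007,-0.06,0,1],[0.003,0.007,-0.08,0,1],[0.003,0.007,-0.095,0,1],[0.003,0.007,-0.095,0,1],[0.003,0.007,-0.095,0,1],[0.003,0.007,-0.095,0,1]]}}

```text
time_s: 2.85
tool_pos: [0.5558, -0.0991, 0.2863]
tool_rot: [-180.0, -0.1, -26.1]
force: [-0.3, 0.3, -0.2]
grip_width: 0.0006
```

Run:
```python
from h import *
from cell import env
o=env.get_obs(); p,d=env.read_camera("wrist")
print(o["tool_pos"],o["tool_rot"],o["force"],o["time_s"])
cv2.imwrite("pics/w2.png",p[:,:,::-1])
```

```text
[ 0.55582405 -0.09905523  0.28625755] [-1.79979719e+02 -1.46797630e-01 -2.60982361e+01] [-0.28099574  0.27646777 -0.16528876] 2.85
```

View pics/w2.png

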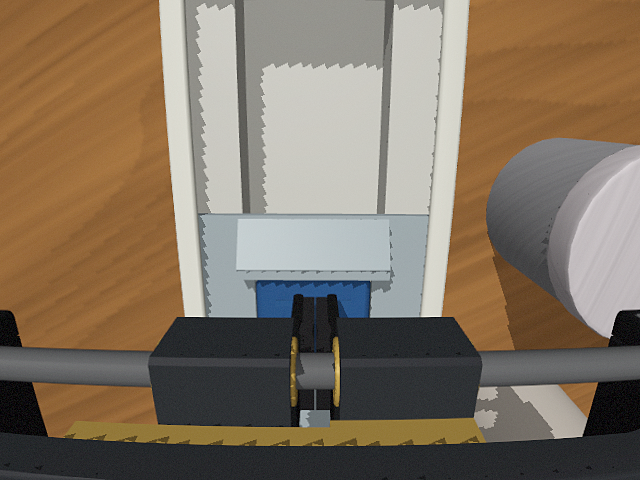

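The fingertips (column 315, row 297) stand over the catch (rows 281 and on), clear of the thumb stop (lower edge at row 275). Now I press down.

Emit:
{"fn": "carry_out", "kwargs": {"increments": [[0,0,-0.007,0,1],[0,0,-0.012,0,1],[0,0,-0.017,0,1],[0,0,-0.021,0,1],[0,0,-0.023,0,1],[0,0,-0.023,0,1],[0,0,-0.023,0,1]]}}

```text
time_s: 3.6
tool_pos: [0.5561, -0.0989, 0.2629]
tool_rot: [-180.0, -0.2, -26.1]
force: [-0.0, -0.6, 7.1]
grip_width: 0.0003
```

Run:
```python
from h import *
from cell import env
o=env.get_obs(); p,d=env.read_camera("wrist")
print(o["tool_pos"],o["tool_rot"],o["force"],o["time_s"])
cv2.imwrite("pics/w3.png",p[:,:,::-1])
```

```text
[ 0.55610653 -0.09888083  0.26290496] [-1.79974259e+02 -1.58194289e-01 -2.60752352e+01] [-0.04529595 -0.61838168  7.1112671 ] 3.6
```

View pics/w3.png

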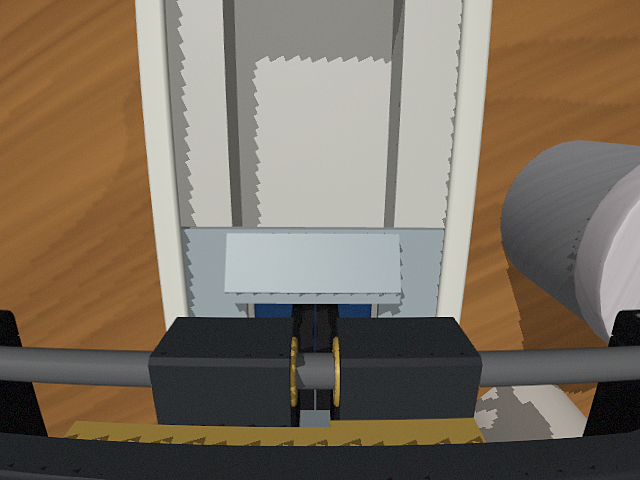

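The 7.1 N reading means about 14 mm on the spring, and the tip height gives 15 mm, so the catch is below the lid's underside and the lid is still shut. I hold that depth and push along box +y.

Emit:
{"fn": "carry_out", "kwargs": {"increments": [[0.0013,0.0027,0,0,1],[0.0026,0.0054,0,0,1],[0.0039,0.0081,0,0,1],[0.0053,0.0108,0,0,1],[0.0066,0.0135,0,0,1],[0.0079,0.0162,0,0,1],[0.0092,0.0189,0,0,1],[0.0106,0.0216,0,0,1],[0.0119,0.0243,0,0,1],[0.0132,0.027,0,0,1],[0.0132,0.027,0,0,1]]}}

```text
time_s: 4.75
tool_pos: [0.5684, -0.073, 0.2616]
tool_rot: [179.9, -0.0, -26.1]
force: [-0.3, -3.6, 1.3]
grip_width: 0.0004
```

Run:
```python
from h import *
from cell import env
o=env.get_obs(); p,d=env.read_camera("wrist"); q,_=env.read_camera("top")
print(o["tool_pos"],o["tool_rot"],o["force"],o["time_s"])
q=cv2.resize(q[180:360,320:580],(640,443),interpolation=2)
cv2.imwrite("pics/w4.png",cv2.resize(p,(400,300))[:,:,::-1]);cv2.imwrite("pics/t4.png",q[:,:,::-1])
```

```text
[ 0.56836354 -0.07295644  0.26162254] [ 1.79892477e+02 -3.48928013e-02 -2.61248341e+01] [-0.312727   -3.55106494  1.3287787 ] 4.75
```

View pics/w4.png

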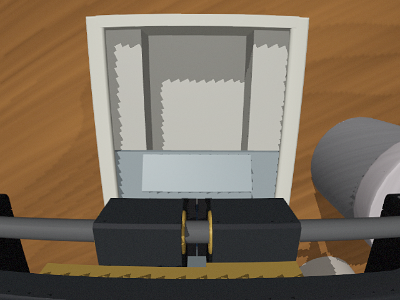

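The lid is moving with the fingers: the push force is 3.5 N, and the vertical force has dropped to 1.3 N, so the lid now carries the catch. I push on.

Emit:
{"fn": "carry_out", "kwargs": {"increments": [[0.0022,0.0045,0,0,1],[0.0044,0.009,0,0,1],[0.0066,0.0135,0,0,1],[0.0088,0.018,0,0,1],[0.011,0.0225,0,0,1],[0.0132,0.027,0,0,1],[0.0154,0.0315,0,0,1],[0.0176,0.036,0,0,1],[0.0198,0.0405,0,0,1],[0.022,0.045,0,0,1],[0.0242,0.0495,0,0,1],[0.0264,0.054,0,0,1],[0.0286,0.0585,0,0,1],[0.0299,0.0612,0,0,1],[0.0299,0.0612,0,0,1]]}}

```text
time_s: 6.35
tool_pos: [0.5984, -0.0096, 0.2618]
tool_rot: [-179.9, 0.0, -26.0]
force: [-1.2, -2.4, -0.1]
grip_width: 0.0004
```

Run:
```python
from h import *
from cell import env
o=env.get_obs(); p,d=env.read_camera("wrist"); q,_=env.read_camera("top")
print(o["tool_pos"],o["tool_rot"],o["force"],o["time_s"])
cv2.imwrite("pics/w5.png",p[:,:,::-1])
```

```text
[ 0.59844841 -0.00956841  0.26183385] [-1.79944152e+02  2.18445478e-02 -2.60234064e+01] [-1.2262793  -2.39604729 -0.05277364] 6.35
```

View pics/w5.png

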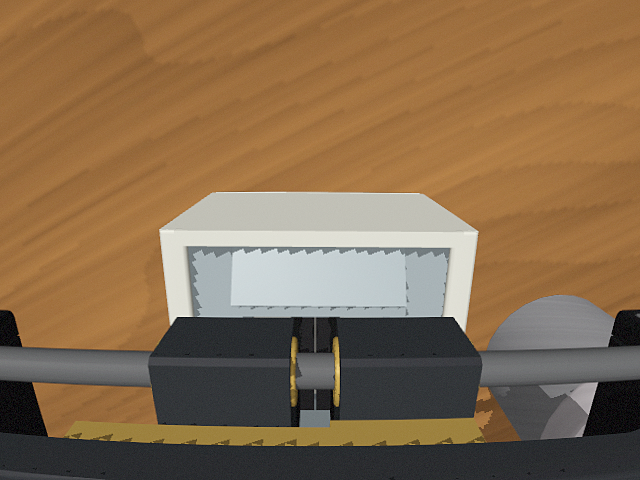

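The lid edge is close to the bay's end wall (row 247), but the force is still plain rubbing at about 2.7 N. I push on in small steps until the stop is felt.

Emit:
{"fn": "carry_out", "kwargs": {"increments": [[0.0009,0.0018,0,0,1],[0.0018,0.0036,0,0,1],[0.0018,0.0036,0,0,1]]}}

```text
time_s: 6.75
tool_pos: [0.5992, -0.0086, 0.2619]
tool_rot: [179.7, 0.1, -26.2]
force: [-5.4, -7.2, 4.2]
grip_width: 0.0005
```

Emit:
{"fn": "carry_out", "kwargs": {"increments": [[0.0009,0.0018,0,0,1],[0.0009,0.0018,0,0,1]]}}

```text
time_s: 6.95
tool_pos: [0.5996, -0.0081, 0.2619]
tool_rot: [179.6, 0.2, -26.2]
force: [-8.1, -8.9, 7.0]
grip_width: 0.0002
```

Emit:
{"fn": "carry_out", "kwargs": {"increments": [[0.0009,0.0018,0,0,1],[0.0009,0.0018,0,0,1]]}}

```text
time_s: 7.15
tool_pos: [0.6, -0.0076, 0.2619]
tool_rot: [179.4, 0.2, -26.3]
force: [-11.7, -11.9, 8.8]
grip_width: 0.0006
```

The force rises steeply with no travel: the lid is at its stop, having moved about 100 mm minus a gap of about 7 mm. I back off and lift away.

Emit:
{"fn": "carry_out", "kwargs": {"increments": [[-0.002,-0.004,0,0,1],[-0.004,-0.008,0,0,1],[-0.006,-0.0125,0,0,1],[-0.006,-0.0125,0,0,1],[-0.006,-0.0125,0.01,0,1],[-0.006,-0.0125,0.03,0,1],[-0.006,-0.0125,0.06,0,1],[-0.006,-0.0125,0.1,0,1],[-0.006,-0.0125,0.13,0,1],[-0.006,-0.0125,0.13,0,1],[-0.006,-0.0125,0.13,0,1]]}}

```text
time_s: 8.25
tool_pos: [0.5962, -0.0152, 0.3931]
tool_rot: [-179.9, -0.1, -26.0]
force: [-0.3, -0.3, -0.9]
grip_width: 0.0006
```

Run:
```python
from h import *
from cell import env
from scipy.spatial.transform import Rotation as Ro
o=env.get_obs(); p,d=env.read_camera("wrist"); c=env.get_calibration("wrist")
T=np.eye(4);T[:3,:3]=Ro.from_euler('xyz',o["tool_rot"],degrees=True).as_matrix();T[:3,3]=o["tool_pos"];T=T@c["T_tool_cam"]
np.savez("pics/w6.npz",p=p,T=T)
q,_=env.read_camera("top")
print(o["tool_pos"],o["force"],o["time_s"])
cv2.imwrite("pics/w6.png",p[:,:,::-1]);cv2.imwrite("pics/t6.png",q[:,:,::-1])
```

```text
[ 0.59617531 -0.01519292  0.3931307 ] [-0.32755269 -0.32376525 -0.94470342] 8.25
```

View pics/w6.png

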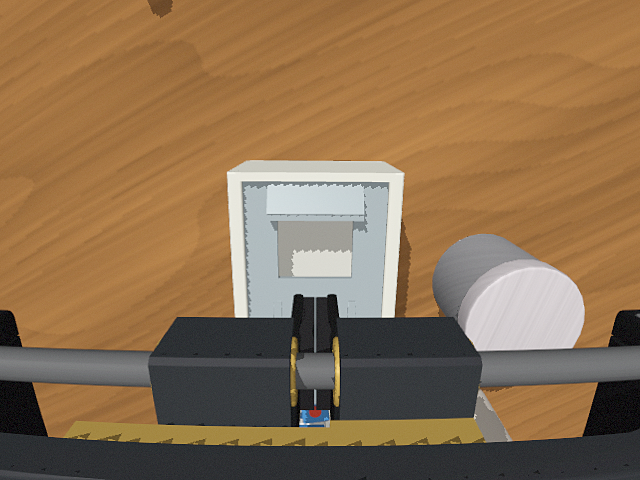

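View pics/t6.png

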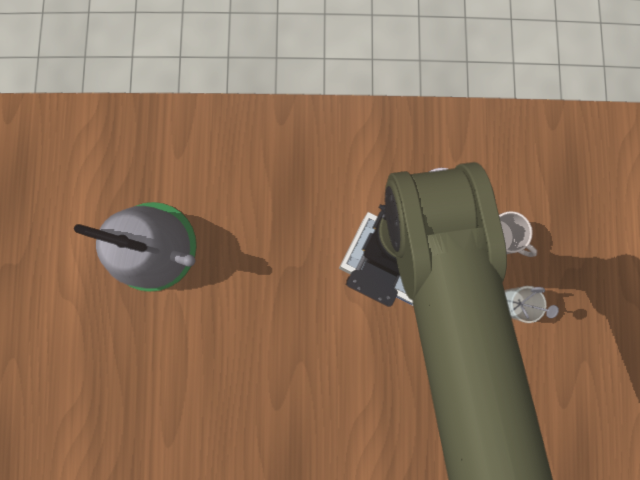

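The hand is clear. The opening (columns 278–352, rows 222–277) now lies over the bay with the thumb stop near the end wall, and the mug, glass and kettle are unmoved in the top view. I check the lid's travel by ray.

Run:
```python
from h import *
from cell import env
c=env.get_calibration("wrist");T=np.load("pics/w6.npz")["T"]
y=np.array([.439,.898]);C=np.array([.5528,-.1049])
for n,px,e in [("-y edge",(315,277),-.023),("stop foot",(315,221),.023),]:
    w=onplane([px],c,.09,T)[0]; print(n,w.round(4),"lid",((w[:2]-C)@y-e).round(4))
w=onplane([(315,172),(315,183)],c,.0955,T);print("end rim from catch",(w[:,:2]-C)@y)
```

```text
-y edge [ 0.5851 -0.0415  0.09  ] lid 0.0942
stop foot [ 0.6036 -0.0034  0.09  ] lid 0.0905
end rim from catch [0.14850589 0.14111066]
```

The rays give a lid travel of 0.094 m from the -y edge and 0.0905 m from the stop foot. Both are above 0.088 and fit the stop I felt.

```bash
python3 -c "
from cell import env
o=env.get_obs();print(o['force'],abs(o['joint_velocities']).max(),o['time_s'])
print(env.sign_off())"
```

```text
[-0.47815726  0.09248917 -1.28268985] 0.5972424634571553 8.35
the job is handed in; nothing more can be done
None
```

The box is open and the job is handed in at 8.35 s. I don't know the verdict, since `sign_off` reports none.

- **Catch:** I found it at (0.553, -0.105) with the top camera, and the wrist camera agreed. With the jaws shut I pressed it down about 14–15 mm (7.1 N) while the lid was still shut.
- **Lid:** Still holding the catch down, I pushed the thumb stop along the box's +y. The lid rubbed with about 3 N. I stopped when the push force climbed to about 17 N with almost no further travel, which I took as the end stop.
- **Hand:** I then backed off and lifted clear. The force on the tool was back near zero.

**Last checks:**
- **Lid travel:** Camera rays gave 94.2 mm from the opening's -y edge and 90.5 mm from the thumb stop's foot. They disagree by 4 mm, but both are past the 88 mm needed.
- **Catch under the lid:** This is not seen directly. I inferred it from the upward force falling from 7 N to 1 N as the lid slid over, and from the lid moving freely.
- **Other objects:** By eye, the mug, spoon holder and kettle looked unmoved in the final top view. The tin was mostly hidden there; the last wrist view shows it upright, but I did not measure its position. The hand did not go near it.

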